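# Clamp the whetstone and set the knife to it at the sharpening angle

## Robot

A 6-joint arm with a two-finger parallel gripper is mounted at the origin on a cart in front of the work surface, level with it; the furniture and walls round the work are solid. World frame = base frame: x ahead of the robot, y to its left, z up, the work surface at z = 0. Lengths are in m, angles in rad, forces in N, time in s.
With the tool pointing down it reaches from about 0.225 to 0.725 m from the base axis. Payload 3.1 kg.
Tool frame: the origin (TCP) lies where the fingers leave the gripper's body, on its centre line; the fingertips stand 73 mm ahead of it and the grasp point (between the pads) lies 54 mm ahead of it; z points along the fingers, y is the line along which they close (so a half turn about z gives the same grasp; the last joint's range is limited). The gripper opens to 85 mm and grips with 20 to 120 N. Pads are 22 mm wide; open, the fingers measure 114 mm over their backs; the gripper's body (76 mm by 85 mm) begins 54 mm behind the grasp point. The pads swing forward as they close: fully open they stand 13 mm farther back than shut.
Start: joints at [-1.413, 0.048, 0.099, 1.622, 0, 1.443], TCP at [0.148, -0.504, 0.304] pointing down, gripper open.
Joint ranges: [-2.91, 2.91], [-0.99, 1.94], [-1.21, 1.42], [-2.12, 2.29], [-1.49, 1.47], [-3.14, 3.14]. Speed limits (rad/s): [2.79, 2.79, 3.14, 3.14, 3.14, 3.14].

## Interface

Orientations are given as a unit quaternion [x, y, z, w].
In Python, from station import monitor, vision, workorder gives the robot as it stands.
- The arm moves only by the tool send_rows, never from a script. Its argument "motion" is a list that holds one entry, the list of rows, each a list of 5 numbers: the opening, from 0 (shut) to 1 (fully open), then the shift along the tool's x, y, z in cm, then the turn about the tool's z in units of 6 degrees (1.0 is 6 degrees). A call has exactly 10 rows; each row is the pose to reach, as a shift and turn from the pose commanded when the call began, along the tool's axes at that moment; what a row does not reach only later rows make up. A row lasts 1/12 s, in which the tool goes at most 41.7 mm and 7.16 degrees, less where a joint would pass 70% of its speed; a pose out of reach is approached as far as the arm can. A call with a gripper value outside its range is refused whole. The fingers move at their own pace and stop on an object; "squeeze" is the grip in N (left out, the last holds). Time passes only in rows, so rows that repeat a pose let the fingers close, or fill a call up. It gives the time, the measured TCP pose, the force, the opening and the grip force at its end, in the units of the state.
- monitor.get_obs(): the state, without advancing time (a new reading comes with each control period).
- vision.get_image(name): name is "scene" or "top" or "wrist"; returns the picture (480x640x3 uint8, red, green, blue); there is no depth.
- vision.camera_params(name): a dict with "K" (3x3 intrinsics, pixels), "R" (3x3) and "t" (3): a world point X has camera coordinates R X + t. Camera axes: x right, y down, z forward; pixel columns grow to the right and rows downward; lengths in m; the calibration is good to about 2 mm. A picture is of the moment at which its call begins: read the wrist's pose just before it. camera_params takes no time and is no camera call; for the wrist camera it gives the pose at the moment of the call.
- workorder.sign_off(): hands the job in; it is judged then, once.
The state is a dict: "time": time; "joint_positions": joint angles; "dq": joint speeds; "tau": joint torques, N m; "position": TCP position; "tcp_rot": TCP orientation; "wrist_force": force on the tool from outside, world axes, zero at the start; "moment": the same for the moment, N m; "grip_width": finger opening in m; "grasp_force": force on a finger pad.
Only numpy, scipy, OpenCV 4.12 (cv2) and the standard library are available. Lean on these libraries where they do the work, as an engineer would, in place of code of your own. Each camera call takes 0.05 s, during which the arm holds its last target. There are 200 camera calls.

## Task

Get the knife ready on the whetstone: slide the holder's loose jaw up until it bears firmly on the stone and pins it against the end stop, so that the stone cannot creep. Then pick up the knife by its handle and rest the inked part of its edge lightly on the pencil cross on the stone, blade square across the stone, spine raised so that the blade stands at about 18 degrees to the stone. Finish while holding it there, edge in light contact with the stone, so that I can check the angle; do not let go, and leave the mug, the garlic and the pepper mill where they are.

Things in the scene. Friction and masses are not known exactly. Their poses are not given: they have to be found in the camera images.
- holder: Whetstone holder, a fixed black tray 290 x 80 mm on rubber feet. Origin: centre of its underside. x along its length to the end stop (black block 34 mm high, rubber face at x = +125 mm); sliding jaw at the -x end; z up. The stone lies on a rubber mat 13 mm above the worktop between side lips 19 mm high, with 4 mm play each side.
- jaw (a joint): Position of the sliding jaw (m): 0 fully open, grows as it slides along the holder's +x to the stone, at most 0.045. Its rubber face is at holder x = -90 mm + this. It slides stiffly (about 3 N) and stays where it is left. The stone (about 0.6 kg) drags on its mat (about 4 N) and may start up to 8 mm short of the end stop: push on until some 14 N are felt.
- jaw_grip (a point): Middle of the top of the jaw's grey thumb fin, 39 mm above the worktop. The fin is 14 mm wide (holder's y), 34 mm long (holder's x), 20 mm tall, on the jaw's 56 mm wide carriage, whose top is 19.5 mm above the worktop. The jaw's face is 31 mm from the fin's middle towards the stone, on an upright plate 10 mm thick, 33 mm high.
- jaw_face (a point): Middle of the jaw's rubber face that bears on the end of the stone, 31 mm from the fin's middle, 23.5 mm above the worktop.
- stop_face (a point): Middle of the rubber face of the holder's end stop, 24 mm above the worktop.
- stone: Loose two-layer whetstone 180 x 60 x 27 mm lying in the holder, its top 40 mm above the worktop. Origin: centre of its underside; x along its length like the holder's, z up. It ends at x = -90 mm (jaw side) and +90 mm (stop side).
- stone_mark (a point): Centre of the pencil cross on the stone's top face, on its centre line, 20 mm from its middle towards the stop.
- knife: Loose kitchen knife (0.2 kg) lying on its side. x to the tip, y from edge to spine, z square to the blade, up as it lies. Origin: level with the handle's underside, at the heel. Handle with bolster x -121..0, y -13..13, z 0..18 mm. Blade in the plane z = 9 mm, 1 to 2.6 mm thick, to the tip at x = 164; edge straight along y = -29 for x 0..90, spine along y = +13 mm. Balances near x = -25 mm.
- knife_grip (a point): Place to hold the knife: middle of the handle's thickness, 35 mm behind the heel (x = -35, y = 0, z = 9 mm in the knife's frame).
- knife_mark (a point): Middle of the inked part of the edge, a dark band 22 mm long, 40 mm in front of the heel (x = 40, y = -29, z = 9 mm in the knife's frame).
- knife_spine (a point): Point on the spine straight behind the inked part (x = 40, y = +13, z = 9 mm in the knife's frame).
- board: Fixed wooden cutting board 252 x 322 x 18.5 mm; origin: centre of its underside. The knife lies on it, with its handle on the side nearer to the holder.
- garlic: Bulb of garlic, 60 mm wide and 59 mm high, on the board beyond the knife; origin at its underside. To be left alone.
- mug: Two-tone mug, 86 mm wide, 99 mm high, on the worktop behind the holder; origin at its underside. To be left alone.
- pepper_mill: Dark wooden pepper mill, 58 mm wide, 170 mm high, on the worktop behind the board; origin at its underside. To be left alone.

How it is judged:
By the outcome, as a careful person would: the job done as asked, in the order asked, and still so for the second after the job is handed in, while the arm keeps its last pose, push and grip.
It also fails if it takes over 58 s, if anything falls off the work surface, if the arm or the gripper's body presses on something with over 40 N, if the wrist force passes 120 N, or if a joint passes its speed limit or range.

## Working session

There is one attempt and no reset: what is moved stays moved. The work goes in short steps, Python scripts to look and compute and a tool call to move; the robot and the scene stay as the last step left them, time stands still between calls to the robot, and variables do not carry over. Pictures are saved under pics/ and viewed, at most 10 in all, crops included, and the job is handed in when it is done.

Besides the shell and the picture viewer there is one more tool, called after "Call:" by a JSON object that holds its "op" and its "data", one argument or row to a line. send_rows: Moves the arm, as the interface text tells. Its arguments: {"type":"object","properties":{"motion":{"type":"array"},"squeeze":{"type":"number"}},"required":["motion"]}

```bash
mkdir -p pics; python3 - <<'E'
from station import monitor, vision
import cv2
for n in ("scene","top"):
    cv2.imwrite(f"pics/{n}0.png",vision.get_image(n)[:,:,::-1])
    p=vision.camera_params(n);print(n,p['K'].tolist() if hasattr(p['K'],'tolist') else p['K'],p['R'],p['t'])
print(monitor.get_obs())
E
```

```text
scene [[562.8360577514023, 0.0, 325.4011157464687], [0.0, 562.8360577514023, 236.8735132677282], [0.0, 0.0, 1.0]] [[-0.82412342 -0.56613766  0.01757093]
 [-0.26583126  0.35920388 -0.89459841]
 [ 0.50015431 -0.7419304  -0.44652541]] [0.34645323 0.27656355 1.11664031]
top [[537.50561784814, 0.0, 316.09879596800886], [0.0, 537.50561784814, 236.4161565509636], [0.0, 0.0, 1.0]] [[ 0.00648958 -0.99995671  0.00666783]
 [-0.98033516 -0.00767713 -0.19719033]
 [ 0.19723299 -0.00525703 -0.98034255]] [-0.24515715  0.5800004   1.07718133]
{'time': 0.1, 'joint_positions': array([-1.41279836e+00,  4.86629385e-02,  9.77073117e-02,  1.62201295e+00,
       -3.64907168e-07,  1.44298495e+00]), 'dq': array([ 2.57294694e-03, -1.07154052e-03,  3.66579676e-03,  6.04419723e-04,
        2.43726932e-03, -2.97973880e-05]), 'tau': array([ 2.82535773e-03, -3.39852691e+01,  3.20935142e+01,  1.58729113e-02,
       -8.06086973e-05,  7.33204985e-06]), 'position': array([ 0.14793121, -0.50329217,  0.30281755]), 'tcp_rot': array([ 9.89805908e-01,  1.42418693e-01, -1.65750087e-05, -1.08599827e-03]), 'wrist_force': array([-0.37158264,  0.85169067, -0.01243232]), 'moment': array([-0.03668696, -0.03900251,  0.01406884]), 'grasp_force': 0.0, 'grip_width': 0.08550812341240474}
```

View pics/top0.png

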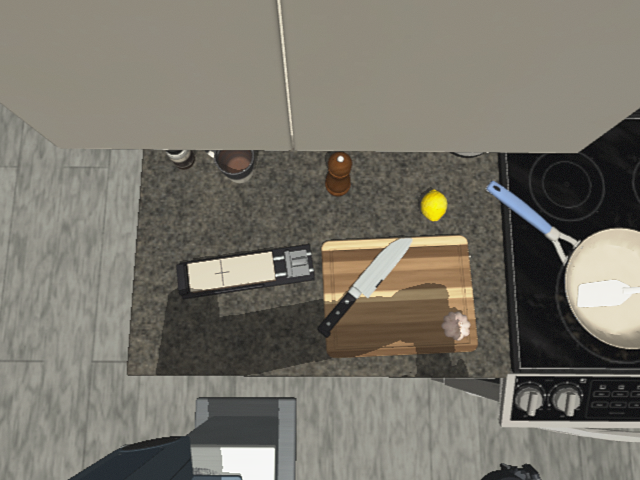

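View pics/scene0.png

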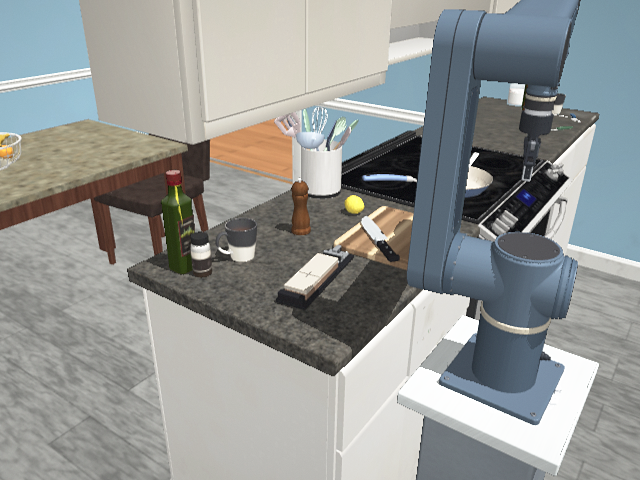

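The top view shows the holder with its stop at about (182,280), the cross at (222,272) and the jaw at about (297,263). The knife runs from its butt at (323,331) to its tip at (408,240). I'll enlarge both.

```bash
python3 - <<'E'
import cv2,numpy as np
im=cv2.imread("pics/top0.png")
a=cv2.resize(im[235:305,170:325],None,fx=5,fy=5,interpolation=cv2.INTER_CUBIC)
cv2.imwrite("pics/h.png",a)
b=cv2.resize(im[230:340,310:420],None,fx=5.4,fy=5.4,interpolation=cv2.INTER_CUBIC)
cv2.imwrite("pics/k.png",b)
E
```

```text
(no output)
```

View pics/h.png

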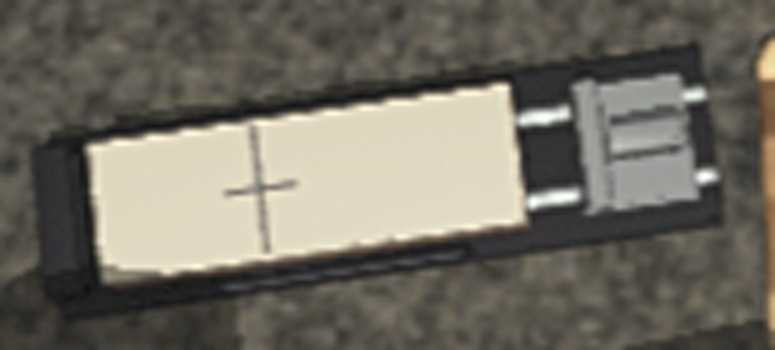

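View pics/k.png

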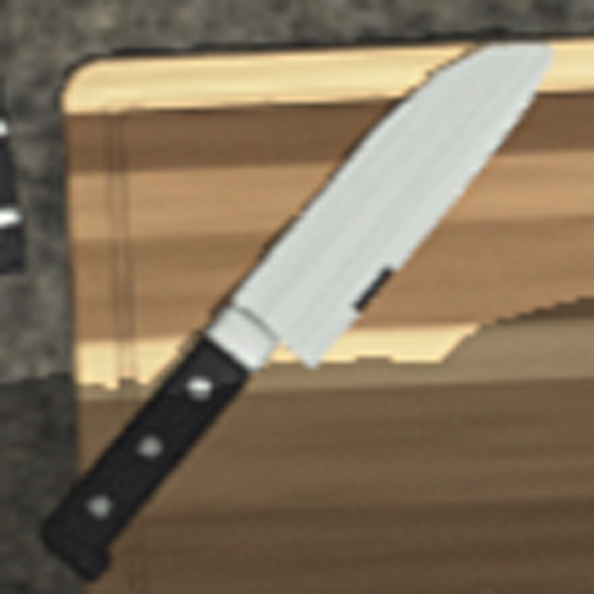

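Holder crop: stone corners at about (88,143), (512,83), (527,223) and (97,285), the cross at (261,188) and the fin's middle at (647,134). Knife crop: ink at (357,308)–(393,269), heel corner (317,366), rivets (200,387), (150,447) and (99,505), butt corners (42,530) and (90,580).

```bash
cat > h.py <<'E'
import numpy as np
from station import vision
def back(name,uv,z):
    p=vision.camera_params(name);K,R,t=map(np.array,(p['K'],p['R'],p['t']))
    d=R.T@np.linalg.inv(K)@np.array([uv[0],uv[1],1.]);c=-R.T@t
    return c+d*(z-c[2])/d[2]
E
python3 - <<'E'
from h import *
from scipy.optimize import least_squares
H=lambda u,z:back("top",(u[0]/5+170-.4,u[1]/5+235-.4),z)
Kf=lambda u,z:back("top",(u[0]/5.4+310-.4,u[1]/5.4+230-.4),z)
np.set_printoptions(precision=4,suppress=True)
S=np.array([H(u,.04) for u in [(88,143),(512,83),(527,223),(97,285)]])
print("stone",S[:,:2].tolist(),np.linalg.norm(np.diff(S,axis=0),axis=1),S.mean(0))
ax=(S[0]+S[3]-S[1]-S[2]);print("ang",np.degrees(np.arctan2(ax[1],ax[0])))
m=H((261,188),.04);f=H((647,134),.039);print("mark",m,"fin",f,"d",np.linalg.norm(m-f))
e=ax/np.linalg.norm(ax); print("mark from centre",(m-S.mean(0))@e,"fin from stone end", (S.mean(0)-f)@e-.09)
b=[H(u,.034) for u in [(35,148),(80,140),(98,285),(55,300)]];print("stop",b)
pts=[((375,288),(40,-29,9)),((317,366),(0,-29,9)),((42,530),(-121,13,18)),((90,580),(-121,-13,18)),((550,45),(164,13,9))]
P=np.array([Kf(u,.0185+k[2]/1e3)[:2] for u,k in pts]);L=np.array([k[:2] for _,k in pts])/1e3
def T(q):
    c,s=np.cos(q[2]),np.sin(q[2]);return L@np.array([[c,s],[-s,c]])+q[:2]
r=least_squares(lambda q:(T(q)-P)[:4].ravel(),[.3,-.1,-.8]);q=r.x
print("knife",q,np.degrees(q[2]),"res mm",(T(q)-P)*1e3)
c,s=np.cos(q[2]),np.sin(q[2]);print("grip",q[:2]-.035*np.array([c,s]))
for u in [(200,387),(150,447),(99,505)]: print("rivet",Kf(u,.0365))
for n,u,z in [("garlic",(457,326),.03),("mug",(236,160),.09),("mill",(340,160),.16)]: print(n,back("top",u,z))
E
```

```text
stone [[0.5253193380801373, 0.03224031786205078], [0.5525405601643386, -0.1471481448218644], [0.492571006334803, -0.15484476744876474], [0.4650963833686588, 0.02522689398213418]] [0.1814 0.0605 0.1822] [ 0.5089 -0.0611  0.04  ]
ang 98.65182382931505
mark [ 0.5066 -0.0419  0.04  ] fin [ 0.5311 -0.205   0.039 ] d 0.164936816516762
mark from centre 0.019315315978018742 fin from stone end 0.05561814747399696
stop [array([0.5239, 0.0561, 0.034 ]), array([0.5275, 0.0371, 0.034 ]), array([0.4657, 0.0262, 0.034 ]), array([0.4592, 0.044 , 0.034 ])]
knife [ 0.4757 -0.3303 -0.6863] -39.32406939203351 res mm [[ 0.5783 -1.7411]
 [ 0.5777  0.2545]
 [-1.7621  1.5114]
 [ 0.6061 -0.0248]
 [24.538  24.288 ]]
grip [ 0.4486 -0.3081]
rivet [ 0.4475 -0.3063  0.0365]
rivet [ 0.4241 -0.2868  0.0365]
rivet [ 0.4018 -0.267   0.0365]
garlic [ 0.3979 -0.5384  0.03  ]
mug [ 0.7387 -0.0706  0.09  ]
mill [ 0.7159 -0.2867  0.16  ]
```

```bash
cat >> h.py <<'E'
from station import monitor
from scipy.spatial.transform import Rotation as Rn
def plan(target,ydeg=None):
    o=monitor.get_obs();R=Rn.from_quat(o['tcp_rot']).as_matrix()
    s=R.T@(np.array(target)-o['position'])*100
    y=R[:,1];a=np.degrees(np.arctan2(y[1],y[0]));z=R[:,2]
    turn=None if ydeg is None else -((ydeg-a+180)%360-180)/6
    print("t",round(o['time'],2),"pos",o['position'].round(4),"yaw",round(a,2),"toolz",z.round(4),"shift",s.round(2),"turn",turn and round(turn,2),"F",o['wrist_force'].round(2),"q",o['joint_positions'].round(3))
E
python3 -c "
from h import *
plan([.531,-.205,.2],8.65)"
```

```text
t 0.1 pos [ 0.1479 -0.5033  0.3028] yaw -73.62 toolz [-3.0e-04  2.1e-03 -1.0e+00] shift [ 45.16 -17.8   10.33] turn -13.71 F [-0.37  0.85 -0.01] q [-1.413  0.049  0.098  1.622 -0.     1.443]
```

Call:
{"op": "send_rows", "data": {
  "motion": [
    [[1, 45.2, -17.8, 7, -13.7], [1, 45.2, -17.8, 7, -13.7], [1, 45.2, -17.8, 7, -13.7], [1, 45.2, -17.8, 7, -13.7], [1, 45.2, -17.8, 7, -13.7], [1, 45.2, -17.8, 7, -13.7], [1, 45.2, -17.8, 7, -13.7], [1, 45.2, -17.8, 7, -13.7], [1, 45.2, -17.8, 7, -13.7], [1, 45.2, -17.8, 7, -13.7]]
  ]
}}

```text
time: 0.93
position: [0.4747, -0.2487, 0.2437]
tcp_rot: [0.717, 0.697, -0.0, -0.0]
wrist_force: [0.6, -1.2, -0.1]
grip_width: 0.0857
grasp_force: 0.0
```

```bash
python3 -c "
from h import *
plan([.531,-.205,.15],8.65)"
```

```text
t 0.93 pos [ 0.4747 -0.2487  0.2437] yaw -1.64 toolz [-7.e-04  3.e-04 -1.e+00] shift [4.53 5.51 9.37] turn -1.72 F [ 0.56 -1.23 -0.15] q [-0.608  0.071  0.004  1.504 -0.     0.992]
```

Call:
{"op": "send_rows", "data": {
  "motion": [
    [[1, 4, 5, 4, -1.7], [1, 4.4, 5.4, 7, -1.7], [1, 4.4, 5.4, 7, -1.7], [1, 4.4, 5.4, 7, -1.7], [1, 4.4, 5.4, 7, -1.7], [1, 4.4, 5.4, 7, -1.7], [1, 4.4, 5.4, 7, -1.7], [1, 4.4, 5.4, 7, -1.7], [1, 4.4, 5.4, 7, -1.7], [1, 4.4, 5.4, 7, -1.7]]
  ]
}}

```text
time: 1.77
position: [0.5291, -0.2093, 0.1757]
tcp_rot: [0.655, 0.755, 0.0, 0.001]
wrist_force: [0.4, -0.6, -0.0]
grip_width: 0.0855
grasp_force: 0.0
```

```bash
python3 -c "
from h import *
import cv2
p=[.531,-.205,.098]
plan(p,8.65)
cp=vision.camera_params('wrist');im=vision.get_image('wrist')
K,R,t=map(np.array,(cp['K'],cp['R'],cp['t']))
X=K@(R@np.array([.5311,-.205,.039])+t);print('fin predicted px',X[:2]/X[2])
X=K@(R@np.array([.4475,-.3063,.0365])+t);print('rivet predicted px',X[:2]/X[2])
cv2.imwrite('pics/w1.png',im[:,:,::-1])"
```

```text
t 1.77 pos [ 0.5291 -0.2093  0.1757] yaw 8.12 toolz [ 0.0018 -0.001  -1.    ] shift [0.41 0.23 7.77] turn -0.09 F [ 0.44 -0.62 -0.01] q [-0.495  0.169 -0.024  1.375 -0.     0.934]
fin predicted px [328.98037201 248.22920835]
rivet predicted px [177.60266895 377.22897243]
```

View pics/w1.png

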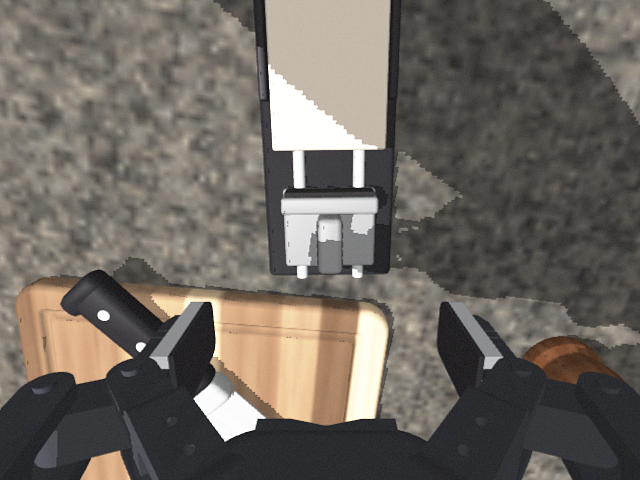

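The wrist view has the fin's top at about (330,243) against (329,248) predicted, so the measurement holds. Next I go down and grip the fin.

Call:
{"op": "send_rows", "data": {
  "motion": [
    [[0.6, 0.4, 0.2, 3, -0.1], [0.6, 0.4, 0.2, 5.5, -0.1], [0.6, 0.4, 0.2, 7.7, -0.1], [0.6, 0.4, 0.2, 7.7, -0.1], [0, 0.4, 0.2, 7.7, -0.1], [0, 0.4, 0.2, 7.7, -0.1], [0, 0.4, 0.2, 7.7, -0.1], [0, 0.4, 0.2, 7.7, -0.1], [0, 0.4, 0.2, 7.7, -0.1], [0, 0.4, 0.2, 7.7, -0.1]]
  ],
  "squeeze": 40
}}

```text
time: 2.65
position: [0.531, -0.2052, 0.1]
tcp_rot: [0.651, 0.759, -0.0, 0.001]
wrist_force: [-4.5, -0.2, 6.8]
grip_width: 0.0127
grasp_force: 43.2
```

```bash
python3 -c "
from h import *
plan([.531-.15*.02,-.205+.989*.02,.098],8.65)"
```

```text
t 2.65 pos [ 0.531  -0.2052  0.1   ] yaw 8.77 toolz [ 0.0017 -0.0026 -1.    ] shift [2.02 0.01 0.19] turn 0.02 F [-4.52 -0.25  6.78] q [-4.860e-01  2.130e-01 -1.290e-01  1.227e+00 -1.000e-03  9.320e-01]
```

Call:
{"op": "send_rows", "data": {
  "motion": [
    [[0, 0.3, 0, -0.2, 0], [0, 0.6, 0, -0.2, 0], [0, 0.9, 0, -0.2, 0], [0, 1.2, 0, -0.2, 0], [0, 1.5, 0, -0.2, 0], [0, 1.8, 0, -0.2, 0], [0, 2.1, 0, -0.2, 0], [0, 2.3, 0, -0.2, 0], [0, 2.4, 0, -0.2, 0], [0, 2.4, 0, -0.2, 0]]
  ]
}}

```text
time: 3.48
position: [0.5273, -0.1811, 0.1001]
tcp_rot: [0.651, 0.759, -0.001, 0.001]
wrist_force: [-0.3, -4.4, 1.9]
grip_width: 0.0126
grasp_force: 42.7
```

Call:
{"op": "send_rows", "data": {
  "motion": [
    [[0, 0.05, 0, 0, 0], [0, 0.1, 0, 0, 0], [0, 0.15, 0, 0, 0], [0, 0.2, 0, 0, 0], [0, 0.25, 0, 0, 0], [0, 0.3, 0, 0, 0], [0, 0.3, 0, 0, 0], [0, 0.3, 0, 0, 0], [0, 0.3, 0, 0, 0], [0, 0.3, 0, 0, 0]]
  ]
}}

```text
time: 4.32
position: [0.5269, -0.1787, 0.1001]
tcp_rot: [0.651, 0.759, -0.001, 0.002]
wrist_force: [-0.8, -5.4, 1.5]
grip_width: 0.0124
grasp_force: 42.6
```

Call:
{"op": "send_rows", "data": {
  "motion": [
    [[0, 0.05, 0, 0, 0], [0, 0.1, 0, 0, 0], [0, 0.15, 0, 0, 0], [0, 0.2, 0, 0, 0], [0, 0.25, 0, 0, 0], [0, 0.25, 0, 0, 0], [0, 0.25, 0, 0, 0], [0, 0.25, 0, 0, 0], [0, 0.25, 0, 0, 0], [0, 0.25, 0, 0, 0]]
  ]
}}

```text
time: 5.15
position: [0.5265, -0.1763, 0.1001]
tcp_rot: [0.651, 0.759, -0.001, 0.002]
wrist_force: [0.1, -6.3, 2.0]
grip_width: 0.0127
grasp_force: 42.6
```

Call:
{"op": "send_rows", "data": {
  "motion": [
    [[0, 0.05, 0, 0, 0], [0, 0.1, 0, 0, 0], [0, 0.15, 0, 0, 0], [0, 0.2, 0, 0, 0], [0, 0.25, 0, 0, 0], [0, 0.3, 0, 0, 0], [0, 0.3, 0, 0, 0], [0, 0.3, 0, 0, 0], [0, 0.3, 0, 0, 0], [0, 0.3, 0, 0, 0]]
  ]
}}

```text
time: 5.98
position: [0.5263, -0.175, 0.1001]
tcp_rot: [0.651, 0.759, -0.002, 0.003]
wrist_force: [0.3, -9.8, -1.4]
grip_width: 0.0127
grasp_force: 42.4
```

Call:
{"op": "send_rows", "data": {
  "motion": [
    [[0, 0.05, 0, 0, 0], [0, 0.1, 0, 0, 0], [0, 0.15, 0, 0, 0], [0, 0.2, 0, 0, 0], [0, 0.25, 0, 0, 0], [0, 0.3, 0, 0, 0], [0, 0.3, 0, 0, 0], [0, 0.3, 0, 0, 0], [0, 0.3, 0, 0, 0], [0, 0.3, 0, 0, 0]]
  ]
}}

```text
time: 6.82
position: [0.5263, -0.1746, 0.1002]
tcp_rot: [0.652, 0.758, -0.004, 0.005]
wrist_force: [1.3, -16.7, -3.2]
grip_width: 0.013
grasp_force: 42.0
```

Call:
{"op": "send_rows", "data": {
  "motion": [
    [[0.6, 0.3, 0, 0, 0], [0.6, 0.3, 0, 0, 0], [0.6, 0.3, 0, 0, 0], [0.6, 0.3, 0, 0, 0], [0.6, 0, 0, 0, 0], [0.7, 0, 0, -3, 0], [0.8, 0, 0, -6, 0], [0.8, 0, 0, -9, 0], [0.8, 0, 0, -9, 0], [0.8, 0, 0, -9, 0]]
  ]
}}

```text
time: 7.65
position: [0.5264, -0.1683, 0.1919]
tcp_rot: [0.65, 0.76, 0.002, 0.001]
wrist_force: [0.5, -0.2, -0.9]
grip_width: 0.0684
grasp_force: 0.0
```

```bash
python3 -c "
from h import *
import cv2
plan([.4475,-.307,.15],50)
im=vision.get_image('top')
cv2.imwrite('pics/h2.png',cv2.resize(im[230:340,170:420],None,fx=3.2,fy=3.2,interpolation=cv2.INTER_CUBIC)[:,:,::-1])"
```

```text
t 7.65 pos [ 0.5264 -0.1683  0.1919] yaw 8.86 toolz [ 0.0047  0.001  -1.    ] shift [-12.49  -9.95   4.14] turn -6.86 F [ 0.5  -0.23 -0.88] q [-0.432  0.12  -0.047  1.4    0.003  0.984]
```

View pics/h2.png

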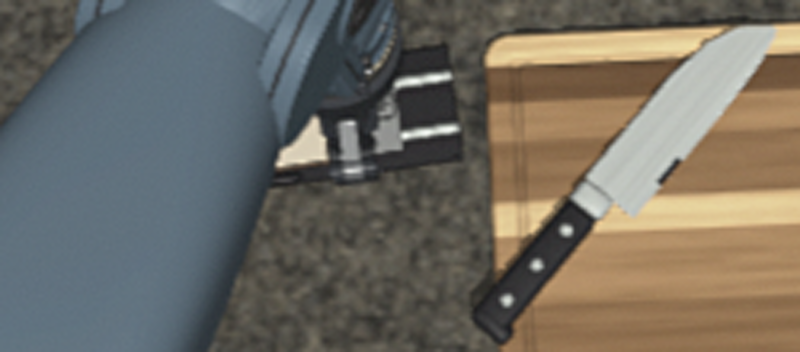

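The holder is clear and the knife hasn't moved. On to the knife.

Call:
{"op": "send_rows", "data": {
  "motion": [
    [[0.8, -12.5, -9.9, 4, -6.9], [0.8, -12.5, -9.9, 4, -6.9], [0.8, -12.5, -9.9, 4, -6.9], [0.8, -12.5, -9.9, 4, -6.9], [0.8, -12.5, -9.9, 4, -6.9], [0.8, -12.5, -9.9, 4, -6.9], [0.8, -12.5, -9.9, 4, -6.9], [0.8, -12.5, -9.9, 4, -6.9], [0.8, -12.5, -9.9, 4, -6.9], [0.8, -12.5, -9.9, 4, -6.9]]
  ]
}}

```text
time: 8.53
position: [0.4465, -0.3069, 0.149]
tcp_rot: [0.341, 0.94, 0.0, -0.0]
wrist_force: [0.3, 0.2, -0.6]
grip_width: 0.0679
grasp_force: 0.0
```

```bash
python3 -c "
from h import *
import cv2
plan([.448,-.307,.094],50)
cp=vision.camera_params('wrist');im=vision.get_image('wrist')
K,R,t=map(np.array,(cp['K'],cp['R'],cp['t']))
for P in ([.4475,-.3063,.0365],[.4241,-.2868,.0365],[.448,-.307,.0365]):
    X=K@(R@np.array(P)+t);print('rivet predicted px',X[:2]/X[2])
cv2.imwrite('pics/w2.png',im[:,:,::-1])"
```

```text
t 8.53 pos [ 0.4465 -0.3069  0.149 ] yaw 50.17 toolz [-4.0e-04  1.1e-03 -1.0e+00] shift [-0.13  0.08  5.5 ] turn 0.03 F [ 0.3   0.25 -0.57] q [-0.726  0.115 -0.138  1.318  0.    -0.031]
rivet predicted px [326.63928497 271.33097602]
rivet predicted px [326.66529765 213.38300181]
rivet predicted px [326.2138758  272.84101248]
```

View pics/w2.png

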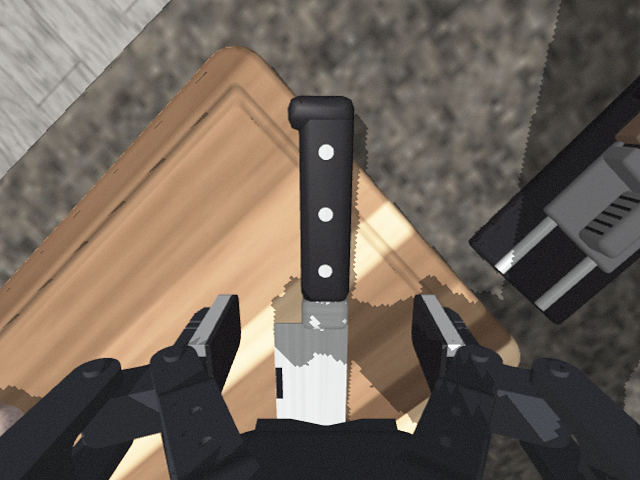

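The rivets are at (326,152), (326,214) and (325,271), as predicted, and the handle lies straight between the fingers. Going down to grip.

Call:
{"op": "send_rows", "data": {
  "motion": [
    [[0.8, 0, 0.1, 2, 0], [0.8, 0, 0.1, 4, 0], [0.8, 0, 0.1, 5.2, 0], [0.8, 0, 0.1, 5.4, 0], [0, 0, 0.1, 5.4, 0], [0, 0, 0.1, 5.4, 0], [0, 0, 0.1, 5.4, 0], [0, 0, 0.1, 5.4, 0], [0, 0, 0.1, 5.4, 0], [0, 0, 0.1, 5.4, 0]]
  ],
  "squeeze": 70
}}

```text
time: 9.42
position: [0.4477, -0.3077, 0.0973]
tcp_rot: [0.34, 0.94, -0.001, 0.001]
wrist_force: [-1.4, 1.3, 5.7]
grip_width: 0.0238
grasp_force: 70.2
```

```bash
python3 -c "
from h import *
plan([.448,-.307,.29],50)"
```

```text
t 9.42 pos [ 0.4477 -0.3077  0.0973] yaw 50.19 toolz [ 0.0021 -0.0019 -1.    ] shift [ -0.03   0.07 -19.27] turn 0.03 F [-1.37  1.28  5.69] q [-0.726  0.15  -0.206  1.212  0.    -0.031]
```

Call:
{"op": "send_rows", "data": {
  "motion": [
    [[0, 0, 0, -3, 0], [0, 0, 0, -7, 0], [0, 0, 0, -11, 0], [0, 3, 3.5, -14, -1.5], [0, 6, 7, -17, -3], [0, 9, 10.5, -19, -4], [0, 12, 14, -20, -5], [0, 15, 17.5, -20, -6], [0, 17, 20.5, -20, -7], [0, 19.3, 23, -20, -8.1]]
  ]
}}

```text
time: 10.25
position: [0.4459, -0.0345, 0.2948]
tcp_rot: [-0.079, 0.997, -0.0, 0.001]
wrist_force: [1.3, -0.1, -1.8]
grip_width: 0.0244
grasp_force: 69.5
```

```bash
python3 -c "
from h import *
plan([.3,.45,.3],98.65)"
```

```text
t 10.25 pos [ 0.4459 -0.0345  0.2948] yaw 99.06 toolz [ 1.7e-03 -2.0e-04 -1.0e+00] shift [ 6.78 50.14 -0.55] turn 0.07 F [ 1.28 -0.14 -1.78] q [-0.227 -0.157 -0.116  1.611  0.    -0.386]
```

Call:
{"op": "send_rows", "data": {
  "motion": [
    [[0, 1, 4, 0, 0], [0, 2, 8, 0, 0], [0, 3.2, 12, 0, 0], [0, 4.5, 16, 0, 0], [0, 5.8, 20, 0, 0], [0, 7.1, 24, 0, 0], [0, 8.4, 28, 0, 0], [0, 9.7, 32, 0, 0], [0, 11, 36, 0, 0], [0, 12.3, 40, 0, 0]]
  ]
}}

```text
time: 11.08
position: [0.263, 0.3393, 0.2938]
tcp_rot: [-0.077, 0.997, -0.0, 0.0]
wrist_force: [1.6, -0.1, -1.2]
grip_width: 0.0241
grasp_force: 69.5
```

```bash
python3 -c "
from h import *
plan([-.19,.85,.3],98.65)"
```

```text
t 11.08 pos [0.263  0.3393 0.2938] yaw 98.8 toolz [ 1.e-04 -0.e+00 -1.e+00] shift [36.95 57.4  -0.62] turn 0.03 F [ 1.63 -0.09 -1.21] q [ 0.755 -0.203 -0.157  1.617 -0.     0.601]
```

Call:
{"op": "send_rows", "data": {
  "motion": [
    [[0, 37, 57, 0, 0], [0, 37, 57, 0, 0], [0, 37, 57, 0, 0], [0, 37, 57, 0, 0], [0, 37, 57, 0, 0], [0, 37, 57, 0, 0], [0, 37, 57, 0, 0], [0, 37, 57, 0, 0], [0, 37, 57, 0, 0], [0, 37, 57, 0, 0]]
  ]
}}

```text
time: 11.92
position: [-0.0149, 0.6496, 0.2932]
tcp_rot: [-0.077, 0.997, -0.001, -0.0]
wrist_force: [1.2, 0.9, -0.2]
grip_width: 0.0241
grasp_force: 69.5
```

```bash
python3 -c "
from h import *
plan([-.19,.85,.3],98.65)"
```

```text
t 11.92 pos [-0.0149  0.6496  0.2932] yaw 98.81 toolz [-1.0e-04 -1.1e-03 -1.0e+00] shift [14.24 22.49 -0.7 ] turn 0.03 F [ 1.24  0.91 -0.21] q [ 1.491  0.387  0.473  1.658 -0.     1.337]
```

Call:
{"op": "send_rows", "data": {
  "motion": [
    [[0, 14, 22, 0, 0], [0, 14, 22, 0, 0], [0, 14, 22, 0, 0], [0, 14, 22, 0, 0], [0, 14, 22, 0, 0], [0, 14, 22, 0, 0], [0, 14, 22, 0, 0], [0, 14, 22, 0, 0], [0, 14, 22, 0, 0], [0, 14, 22, 0, 0]]
  ]
}}

```text
time: 12.75
position: [-0.1741, 0.7943, 0.2727]
tcp_rot: [-0.077, 0.997, 0.022, -0.002]
wrist_force: [0.7, 0.6, -1.1]
grip_width: 0.024
grasp_force: 70.0
```

```bash
python3 -c "
from h import *
plan([-.19,.85,.3],98.65)"
```

```text
t 12.75 pos [-0.1741  0.7943  0.2727] yaw 98.83 toolz [-0.0078  0.0443 -0.999 ] shift [ 0.72  5.86 -2.47] turn 0.03 F [ 0.67  0.64 -1.06] q [1.704 1.04  1.42  1.906 0.002 1.55 ]
```

The tool does lean outward at the reach limit, so the arm can be tilted. I'll go further out and check whether the lean persists.

Call:
{"op": "send_rows", "data": {
  "motion": [
    [[0, 1.4, 10, 0, 0], [0, 1.4, 10, 0, 0], [0, 1.4, 10, 0, 0], [0, 1.4, 10, 0, 0], [0, 1.4, 10, 0, 0], [0, 1.4, 10, 0, 0], [0, 1.4, 10, 0, 0], [0, 1.4, 10, 0, 0], [0, 1.4, 10, 0, 0], [0, 1.4, 10, 0, 0]]
  ]
}}

```text
time: 13.58
position: [-0.1871, 0.8208, 0.2434]
tcp_rot: [-0.077, 0.996, 0.042, -0.005]
wrist_force: [0.2, 0.1, -2.2]
grip_width: 0.0239
grasp_force: 70.0
```

```bash
python3 -c "
from h import *
plan([-.1,.7,.3],98.65)"
```

```text
t 13.58 pos [-0.1871  0.8208  0.2434] yaw 98.79 toolz [-0.0164  0.0827 -0.9964] shift [ -6.74 -12.74  -6.78] turn 0.02 F [ 0.22  0.12 -2.21] q [1.714 1.077 1.42  1.829 0.004 1.561]
```

Call:
{"op": "send_rows", "data": {
  "motion": [
    [[0, 1, 20, -10, 0], [0, 1, 20, -10, 0], [0, 1, 20, -10, 0], [0, 1, 20, -10, 0], [0, 1, 20, -10, 0], [0, 1, 20, -10, 0], [0, 1, 20, -10, 0], [0, 1, 20, -10, 0], [0, 1, 20, -10, 0], [0, 1, 20, -10, 0]]
  ]
}}

```text
time: 14.42
position: [-0.1853, 0.8249, 0.2681]
tcp_rot: [-0.077, 0.995, 0.062, -0.008]
wrist_force: [-0.5, 0.6, -2.0]
grip_width: 0.024
grasp_force: 70.0
```

```bash
python3 -c "
from h import *
plan([-.1,.7,.3],98.65)"
```

```text
t 14.42 pos [-0.1853  0.8249  0.2681] yaw 98.78 toolz [-0.0246  0.1231 -0.9921] shift [ -6.49 -13.14  -4.91] turn 0.02 F [-0.52  0.64 -2.  ] q [1.71  1.048 1.419 1.816 0.007 1.557]
```

Call:
{"op": "send_rows", "data": {
  "motion": [
    [[0, 2, 50, -40, 0], [0, 2, 50, -40, 0], [0, 2, 50, -40, 0], [0, 2, 50, -40, 0], [0, 2, 50, -40, 0], [0, 2, 50, -40, 0], [0, 2, 50, -40, 0], [0, 2, 50, -40, 0], [0, 2, 50, -40, 0], [0, 2, 50, -40, 0]]
  ]
}}

```text
time: 15.25
position: [-0.1735, 0.794, 0.3537]
tcp_rot: [-0.076, 0.994, 0.083, -0.01]
wrist_force: [-0.5, 0.3, -2.4]
grip_width: 0.0238
grasp_force: 70.0
```

```bash
python3 -c "
from h import *
plan([-.1,.7,.3],98.65)"
```

```text
t 15.25 pos [-0.1735  0.794   0.3537] yaw 98.76 toolz [-0.0323  0.1632 -0.9861] shift [ -5.85 -11.16   3.52] turn 0.02 F [-0.5  0.3 -2.4] q [1.7   0.94  1.419 1.883 0.011 1.548]
```

Call:
{"op": "send_rows", "data": {
  "motion": [
    [[0, -6, 40, 10, 0], [0, -6, 40, 10, 0], [0, -6, 40, 10, 0], [0, -6, 40, 10, 0], [0, -6, 40, 10, 0], [0, -6, 40, 10, 0], [0, -6, 40, 10, 0], [0, -6, 40, 10, 0], [0, -6, 40, 10, 0], [0, -6, 40, 10, 0]]
  ]
}}

```text
time: 16.08
position: [-0.1419, 0.8821, 0.2338]
tcp_rot: [-0.076, 0.992, 0.104, -0.011]
wrist_force: [-0.0, 0.3, -1.7]
grip_width: 0.024
grasp_force: 70.0
```

```bash
python3 -c "
from h import *
plan([-.1,.7,.3],98.65)"
```

```text
t 16.08 pos [-0.1419  0.8821  0.2338] yaw 98.75 toolz [-0.0381  0.2054 -0.9779] shift [ -1.31 -16.84 -10.37] turn 0.02 F [-0.04  0.35 -1.69] q [1.649 1.097 1.419 1.684 0.022 1.498]
```

Call:
{"op": "send_rows", "data": {
  "motion": [
    [[0, -8, 40, -15, 0], [0, -8, 40, -15, 0], [0, -8, 40, -15, 0], [0, -8, 40, -15, 0], [0, -8, 40, -15, 0], [0, -8, 40, -15, 0], [0, -8, 40, -15, 0], [0, -8, 40, -15, 0], [0, -8, 40, -15, 0], [0, -8, 40, -15, 0]]
  ]
}}

```text
time: 16.92
position: [-0.0985, 0.8859, 0.2738]
tcp_rot: [-0.076, 0.989, 0.126, -0.011]
wrist_force: [0.5, 0.3, -2.0]
grip_width: 0.024
grasp_force: 70.0
```

Call:
{"op": "send_rows", "data": {
  "motion": [
    [[0, -6, 40, -10, 0], [0, -6, 40, -10, 0], [0, -6, 40, -10, 0], [0, -6, 40, -10, 0], [0, -6, 40, -10, 0], [0, -6, 40, -10, 0], [0, -6, 40, -10, 0], [0, -6, 40, -10, 0], [0, -6, 40, -10, 0], [0, -6, 40, -10, 0]]
  ]
}}

```text
time: 17.75
position: [-0.0769, 0.8971, 0.2894]
tcp_rot: [-0.075, 0.986, 0.148, -0.011]
wrist_force: [-0.8, -0.4, -1.9]
grip_width: 0.0241
grasp_force: 70.0
```

```bash
python3 -c "
from h import *
plan([.15,.45,.3],98.65)"
```

```text
t 17.75 pos [-0.0769  0.8971  0.2894] yaw 98.73 toolz [-0.044   0.2898 -0.9561] shift [-15.65 -45.23 -14.97] turn 0.01 F [-0.83 -0.39 -1.85] q [1.57  1.037 1.419 1.658 0.044 1.424]
```

Call:
{"op": "send_rows", "data": {
  "motion": [
    [[0, 0, 30, -8, 0], [0, 0, 30, -8, 0], [0, 0, 30, -8, 0], [0, 0, 30, -8, 0], [0, -10, -30, -10, 0], [0, -10, -30, -10, 0], [0, -10, -30, -10, 0], [0, -10, -30, -10, 0], [0, -10, -30, -10, 0], [0, -10, -30, -10, 0]]
  ]
}}

```text
time: 18.58
position: [0.0053, 0.7273, 0.3029]
tcp_rot: [-0.076, 0.986, 0.148, -0.011]
wrist_force: [1.3, 1.8, -0.4]
grip_width: 0.024
grasp_force: 70.0
```

```bash
python3 -c "
from h import *
plan([.2,.4,.3],98.65)"
```

```text
t 18.58 pos [0.0053 0.7273 0.3029] yaw 98.77 toolz [-0.0439  0.29   -0.956 ] shift [-14.26 -33.85 -10.07] turn 0.02 F [ 1.32  1.77 -0.37] q [1.445 0.313 0.368 1.339 0.08  1.303]
```

```bash
cat >> h.py <<'E'
def campose():
    o=monitor.get_obs();p=vision.camera_params('wrist')
    Rt=Rn.from_quat(o['tcp_rot']).as_matrix()
    R,t=np.array(p['R']),np.array(p['t'])
    return np.array(p['K']),R@Rt,R@o['position']+t   # tool->cam
E
python3 - <<'E'
from h import *
K,R,t=campose()
P0=np.array([.4465,-.3069,.149]);Q=Rn.from_quat([.341,.94,0,0]).as_matrix()
D=np.array([.4477,-.3077,.0973])-P0   # then tool descended, same attitude
def bk(uv,z):
    d=R.T@np.linalg.inv(K)@np.array([uv[0],uv[1],1.]);c=-R.T@t
    zt=.149-z; p=c+d*(zt-c[2])/d[2]
    return (p-Q.T@D)*1000
for n,uv,z in [("ink",(279,383),.0275),("inkedge top",(277,368),.0275),("inkedge bot",(277,398),.0275),("heel",(274,322),.0275),("rivet",(325,271),.0365),("rivet3",(326,152),.0365),("butt",(326,96),.03),("spine",(347,400),.0275),("L",(302,250),.0275),("Rr",(350,250),.0275)]: print(n,bk(uv,z).round(1))
E
```

```text
ink [-74.1 -27.9  69.8]
inkedge top [-63.8 -28.7  69.8]
inkedge bot [-84.8 -29.5  69.8]
heel [-33.6 -29.3  69.8]
rivet [ 0.8 -0.7 60.8]
rivet3 [60.5 -0.2 60.8]
butt [85.4 -0.2 67.3]
spine [-86.3  12.5  69.8]
L [  9.  -12.8  69.8]
Rr [ 9.  12.5 69.8]
```

```bash
python3 - <<'E'
from h import *
import cv2
im=vision.get_image('top')
cv2.imwrite('pics/h3.png',cv2.resize(im[235:305,170:325],None,fx=5,fy=5,interpolation=cv2.INTER_CUBIC)[:,:,::-1])
E
```

```text
(no output)
```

View pics/h3.png

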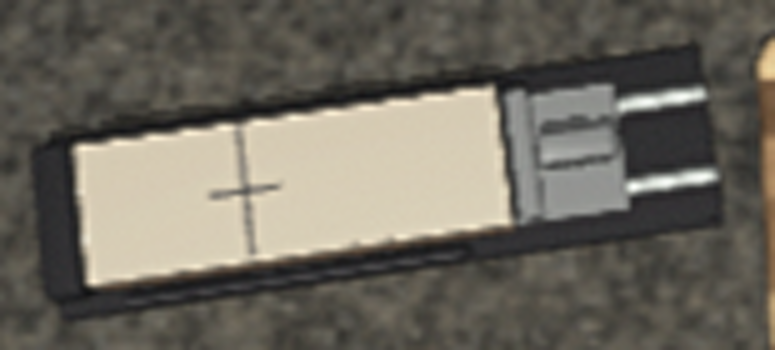

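The stone is against the stop and the jaw bears on it. Cross at (245,190), corners (73,146), (497,86), (512,225) and (86,287).

```bash
cat >> h.py <<'E'
pk=np.array([-.0742,-.029,.0698])
def goal(mark,dz):
    o=monitor.get_obs();R=Rn.from_quat(o['tcp_rot']).as_matrix()
    ink=o['position']+R@pk;kx=-R[:,0];ky=R[:,1]
    print("ink",ink.round(4),"edge az",np.degrees(np.arctan2(kx[1],kx[0])).round(2),"edge pitch",np.degrees(np.arcsin(kx[2])).round(2),"blade angle",np.degrees(np.arccos(-R[2,2])).round(2),"knife y up",np.degrees(np.arcsin(ky[2])).round(2))
    plan(np.array(mark)+[0,0,dz]-R@pk,None)
E
python3 - <<'E'
from h import *
H=lambda u,z:back("top",(u[0]/5+170-.4,u[1]/5+235-.4),z)
S=np.array([H(u,.04) for u in [(73,146),(497,86),(512,225),(86,287)]])
ax=(S[0]+S[3]-S[1]-S[2]);print("ang",np.degrees(np.arctan2(ax[1],ax[0])),"c",S.mean(0))
m=H((245,190),.04);e=ax/np.linalg.norm(ax);print("mark",m,"centre+20",S.mean(0)+.02*e)
goal(m,.06)
E
```

```text
ang 98.68966483920731 c [ 0.50776965 -0.05524427  0.04      ]
mark [ 0.50572694 -0.03520517  0.04      ] centre+20 [ 0.504748   -0.03547385  0.04      ]
ink [0.083  0.7188 0.2213] edge az 8.49 edge pitch -0.02 blade angle 15.89 knife y up 15.89
t 18.63 pos [0.0083 0.7165 0.2964] yaw 98.49 toolz [-0.0408  0.2707 -0.9618] shift [-30.68 -81.04 -10.48] turn None F [  0.89  -8.54 -12.88] q [1.44  0.301 0.344 1.347 0.076 1.302]
```

Call:
{"op": "send_rows", "data": {
  "motion": [
    [[0, -1, -3, -1, 0], [0, -2.5, -7, -2, 0], [0, -4, -11, -3, 0], [0, -5.5, -15, -4, 0], [0, -7, -19, -5, 0], [0, -8.5, -23, -6, 0], [0, -10, -27, -7, 0], [0, -11.5, -31, -8, 0], [0, -13, -35, -9, 0], [0, -14.5, -39, -10, 0]]
  ]
}}

```text
time: 19.47
position: [0.2, 0.3698, 0.286]
tcp_rot: [-0.076, 0.986, 0.148, -0.01]
wrist_force: [2.1, 0.3, -1.4]
grip_width: 0.0243
grasp_force: 70.1
```

```bash
python3 -c "
from h import *
goal([.5055,-.0353,.04],.06)"
```

```text
ink [0.2746 0.374  0.211 ] edge az 8.79 edge pitch 0.15 blade angle 17.1 knife y up 17.1
t 19.47 pos [0.2    0.3698 0.286 ] yaw 98.84 toolz [-0.0425  0.2909 -0.9558] shift [-16.53 -45.31  -2.28] turn None F [ 2.13  0.26 -1.43] q [ 0.774 -0.432 -0.371  1.452  0.24   0.642]
```

Call:
{"op": "send_rows", "data": {
  "motion": [
    [[0, -1.5, -4, 0, 0], [0, -3, -8, 0, 0], [0, -4.5, -12, 0, 0], [0, -6, -16, 0, 0], [0, -7.5, -20, 0, 0], [0, -9, -24, 0, 0], [0, -10.5, -28, 0, 0], [0, -12, -32, 0, 0], [0, -13.3, -36, 0, 0], [0, -14.6, -40, 0, 0]]
  ]
}}

```text
time: 20.3
position: [0.3993, 0.0212, 0.171]
tcp_rot: [-0.075, 0.986, 0.147, -0.01]
wrist_force: [1.6, 0.4, -1.3]
grip_width: 0.0238
grasp_force: 70.1
```

```bash
python3 -c "
from h import *
goal([.5055,-.0353,.04],.03)"
```

```text
ink [0.474  0.0252 0.096 ] edge az 8.69 edge pitch 0.17 blade angle 16.98 knife y up 16.98
t 20.3 pos [0.3993 0.0212 0.171 ] yaw 98.74 toolz [-0.0413  0.2891 -0.9564] shift [-2.19 -6.94  0.61] turn None F [ 1.61  0.36 -1.25] q [-0.282 -0.196 -0.418  1.473  0.269 -0.451]
```

Call:
{"op": "send_rows", "data": {
  "motion": [
    [[0, -1, -3, 0, 0], [0, -2, -5.5, 0, 0], [0, -2.2, -6.9, 0.6, 0], [0, -2.2, -6.9, 0.6, 0], [0, -2.2, -6.9, 0.6, 0], [0, -2.2, -6.9, 0.6, 0], [0, -2.2, -6.9, 0.6, 0], [0, -2.2, -6.9, 0.6, 0], [0, -2.2, -6.9, 0.6, 0], [0, -2.2, -6.9, 0.6, 0]]
  ]
}}

```text
time: 21.13
position: [0.4296, -0.0361, 0.1451]
tcp_rot: [-0.076, 0.986, 0.148, -0.011]
wrist_force: [-0.1, -0.7, -1.7]
grip_width: 0.0241
grasp_force: 70.0
```

```bash
python3 -c "
from h import *
import cv2
a=vision.get_image('top');b=vision.get_image('scene')
goal([.5055,-.0353,.04],.003)
a=cv2.resize(a[225:305,165:325],None,fx=5,fy=5,interpolation=cv2.INTER_CUBIC)[:280]
b=cv2.resize(b[200:320,240:400],None,fx=2.6,fy=2.6,interpolation=cv2.INTER_CUBIC)
c=np.zeros((595,800,3),np.uint8);c[:280]=a[:, :800];c[283:283+312,:416]=b
cv2.imwrite('pics/c1.png',c[:,:,::-1])"
```

```text
ink [ 0.5041 -0.0322  0.0697] edge az 8.75 edge pitch 0.06 blade angle 17.05 knife y up 17.05
t 21.23 pos [ 0.4296 -0.0363  0.1449] yaw 98.77 toolz [-0.0437  0.2899 -0.9561] shift [-0.09 -1.1   2.46] turn None F [-0.15  0.15 -1.37] q [-0.386 -0.061 -0.351  1.436  0.255 -0.559]
```

View pics/c1.png

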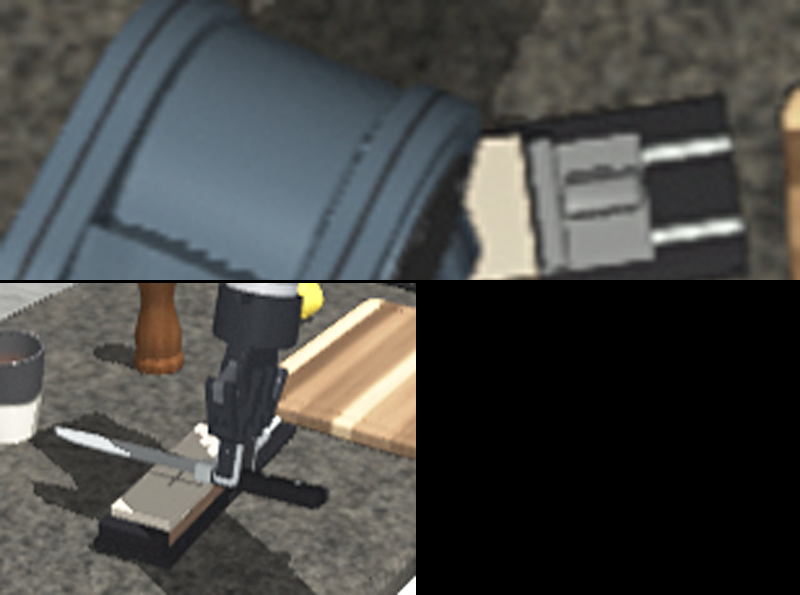

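The top camera is blocked by the arm. In the scene crop the blade lies across the stone above the cross, with the handle in the fingers. Lowering it now.

Call:
{"op": "send_rows", "data": {
  "motion": [
    [[0, -0.1, -0.3, 0.6, 0], [0, -0.1, -0.5, 1.2, 0], [0, -0.1, -0.8, 1.8, 0], [0, -0.1, -1, 2.2, 0], [0, -0.1, -1.1, 2.4, 0], [0, -0.1, -1.1, 2.4, 0], [0, -0.1, -1.1, 2.4, 0], [0, -0.1, -1.1, 2.4, 0], [0, -0.1, -1.1, 2.4, 0], [0, -0.1, -1.1, 2.4, 0]]
  ]
}}

```text
time: 22.07
position: [0.4314, -0.04, 0.1188]
tcp_rot: [-0.075, 0.986, 0.148, -0.011]
wrist_force: [-0.3, 0.1, -1.3]
grip_width: 0.024
grasp_force: 70.1
```

```bash
python3 -c "
from h import *
o=monitor.get_obs();print(o['wrist_force'],o['moment'])
goal([.5055,-.0353,.04],-.001)"
```

```text
[-0.26069835  0.11247266 -1.29406773] [-0.35563019  0.00468928 -0.01992821]
ink [ 0.5059 -0.0359  0.0437] edge az 8.72 edge pitch 0.07 blade angle 17.04 knife y up 17.04
t 22.07 pos [ 0.4314 -0.04    0.1188] yaw 98.74 toolz [-0.0433  0.2898 -0.9561] shift [ 0.03 -0.07  0.47] turn None F [-0.26  0.11 -1.29] q [-0.392 -0.035 -0.38   1.382  0.254 -0.564]
```

Call:
{"op": "send_rows", "data": {
  "motion": [
    [[0, 0, -0.02, 0.05, 0], [0, 0, -0.03, 0.1, 0], [0, 0, -0.05, 0.15, 0], [0, 0, -0.06, 0.2, 0], [0, 0, -0.08, 0.25, 0], [0, 0, -0.09, 0.29, 0], [0, 0, -0.09, 0.29, 0], [0, 0, -0.09, 0.29, 0], [0, 0, -0.09, 0.29, 0], [0, 0, -0.09, 0.29, 0]]
  ]
}}

```text
time: 22.9
position: [0.4312, -0.0398, 0.1156]
tcp_rot: [-0.075, 0.986, 0.148, -0.011]
wrist_force: [-1.1, 0.5, 1.7]
grip_width: 0.0243
grasp_force: 70.4
```

```bash
python3 -c "
from h import *
import cv2
o=monitor.get_obs();print(o['wrist_force'],o['moment'])
goal([.5055,-.0353,.04],-.001)
b=vision.get_image('scene')
cv2.imwrite('pics/c2.png',cv2.resize(b[230:315,260:365],None,fx=6.5,fy=6.5,interpolation=cv2.INTER_CUBIC)[:,:,::-1])
p=vision.camera_params('scene');K,R,t=map(np.array,(p['K'],p['R'],p['t']))
o=monitor.get_obs();T=Rn.from_quat(o['tcp_rot']).as_matrix()
for n,P in (('mark',np.array([.5055,-.0353,.04])),('ink',o['position']+T@pk),('heel',o['position']+T@(pk+[.04,0,0])),('spine',o['position']+T@(pk+[0,.042,0]))):
    X=K@(R@P+t);print(n,((X[:2]/X[2]-[260,230]+.4)*6.5).round(0))
"
```

```text
[-1.11005241  0.45747287  1.70414406] [-0.14671606 -0.01612347  0.12121396]
ink [ 0.5057 -0.0357  0.0405] edge az 8.72 edge pitch 0.05 blade angle 17.07 knife y up 17.07
t 22.9 pos [ 0.4312 -0.0398  0.1156] yaw 98.74 toolz [-0.0438  0.2903 -0.9559] shift [0.02 0.   0.15] turn None F [-1.11  0.46  1.7 ] q [-0.392 -0.032 -0.384  1.376  0.254 -0.565]
mark [296. 296.]
ink [297. 295.]
heel [392. 320.]
spine [246. 315.]
```

View pics/c2.png

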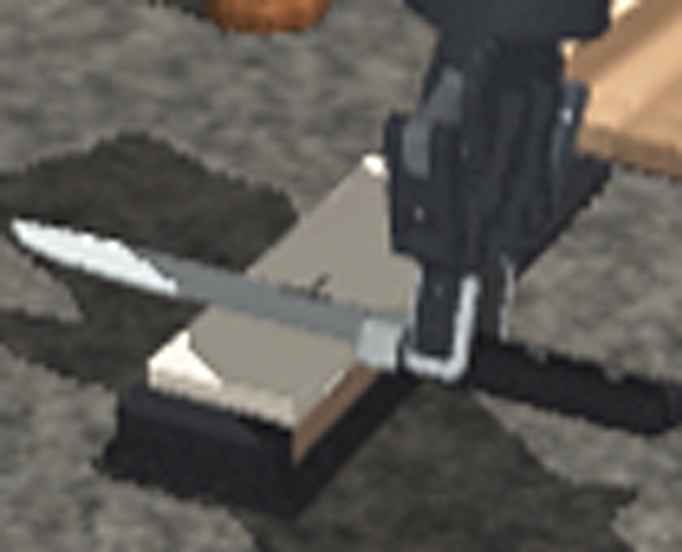

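The ink sits on the cross, within 1 mm by projection (297,295) against (296,296). Contact is about 3 N and the blade is at 17°. I'll hold for one call to confirm it's steady, then hand in.

Call:
{"op": "send_rows", "data": {
  "motion": [
    [[0, 0, 0, 0, 0], [0, 0, 0, 0, 0], [0, 0, 0, 0, 0], [0, 0, 0, 0, 0], [0, 0, 0, 0, 0], [0, 0, 0, 0, 0], [0, 0, 0, 0, 0], [0, 0, 0, 0, 0], [0, 0, 0, 0, 0], [0, 0, 0, 0, 0]]
  ]
}}

```text
time: 23.78
position: [0.4312, -0.0399, 0.1155]
tcp_rot: [-0.075, 0.986, 0.148, -0.011]
wrist_force: [-0.3, 1.0, 3.1]
grip_width: 0.024
grasp_force: 70.5
```

```bash
python3 -c "
from h import *
from station import workorder
goal([.5055,-.0353,.04],0)
if 1<monitor.get_obs()['wrist_force'][2]<4: print(workorder.sign_off())"
```

```text
ink [ 0.5057 -0.0358  0.0403] edge az 8.72 edge pitch 0.03 blade angle 17.07 knife y up 17.07
t 23.78 pos [ 0.4312 -0.0399  0.1155] yaw 98.73 toolz [-0.0439  0.2903 -0.9559] shift [0.01 0.04 0.04] turn None F [-0.34  1.01  3.09] q [-0.392 -0.032 -0.384  1.376  0.254 -0.564]
the job is handed in; nothing more can be done
None
```

The job is handed in: the jaw was pushed to about 17 N and pins the stone against the stop, and the knife is held with its inked edge on the pencil cross (within about 1 mm by my measurement), square across the stone at about 17° rather than 18°, pressing with about 4 N.

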